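# Check the dust collector's filter against the lamp

### The job

Check the bench dust collector's filter against the light: raise the hatch on the collector until it stands upright by itself, then draw the filter plate up out of its slot. Carry it to the lit lamp panel and hold it upright in front of the panel, about 100 mm away, centred on the panel and with its broad face square to the light. Finish still holding the filter there in the air, with the hatch left standing open, without ever knocking the lamp and with the other things on the bench left where they are.

Things in the scene. Friction and masses are not known exactly. Their poses are not given: they have to be found in the camera images.
- collector: bench dust collector, fixed, grey. Origin on the bench under the filter slot's centre; z up, x towards the motor section (black cap, 168 mm high). Casing x -90 to 250, y +-105, height 150 mm. Filter well: open collar 140 (x) x 132 (y) mm inside, walls 6, rim 165 mm above the bench, floor (deck) at 120 mm; slot in the deck 28 (x) x 126 (y) mm, its floor at 20 mm
- flap (a joint): the hatch over the filter well, rad: 0 = shut flat on the collar, grows as it is lifted, 1.57 = upright, stop at 1.75. May start slightly ajar. The hinge is stiff: the hatch stays at whatever angle it is left; lifting it by the handle takes 3 to 5 N
- flap_handle (a point): middle of the hatch's black bar handle: round bar 10 mm thick, 80 mm long, parallel to the hinge, axis 35 mm above the plate's upper face and 118 mm from the hinge. Plate: aluminium, 6 mm thick, 160 mm along the hinge, free edge 148 mm from it. Axes turn with the hatch: x along the bar, y from hinge to free edge, z out of the upper face
- flap_hinge (a point): middle of the hatch's hinge line (along the collector's x), at the plate's lower face, 165 mm above the bench, 72 mm to the collector's -y side of the slot's centre. The handle edge swings up and over towards the collector's -y. In the hatch's axes (as flap_handle) the handle's middle is 118 mm along y and 41 mm along z from here
- filter_center (a point): centre of the filter plate's frame: aluminium with pleated cream paper, 22 mm thick (x, normal to the broad faces, both alike), 120 wide (y), 105 tall (z, up), 0.16 to 0.31 kg. Stands upright and loose in the slot under the hatch, 3 mm play all round, frame top 5 mm above the deck. On top an orange pull rib, 12 thick (x), 60 long (y), 34 mm tall
- filter_grip (a point): where to pinch the filter's orange pull rib: mid-plane and mid-length of the rib, 23 mm above the frame's top edge, 11 mm below the rib's top, 75.5 mm straight above filter_center. Axes as filter_center; pinch along x
- lamp_panel (a point): centre of the bright face of the LED work lamp, 190 mm above the bench. Face upright, 150 mm wide (y), 120 tall (z), shining along this point's +x. Lamp fixed: black panel 28 mm thick, top 250 mm high, in a pale grey U bracket (206 mm wide with its knobs) on a 10 mm thick foot that reaches 45 mm in front of the face and 95 mm behind
- glue: glue bottle, white, 58 mm across, 165 mm tall; leave it alone. Origin at the centre of its underside
- sleeve: sanding sleeve, red-brown tube 76 mm across, 90 mm tall, standing; leave it alone. Origin at the centre of its underside
- offcut: wood offcut 45 x 100 x 22 mm (x, y, z); leave it alone. Origin at the centre of its underside
- tape: red tape measure 68 x 36 x 60 mm (x, y, z); leave it alone. Origin at the centre of its underside
- brush: wooden bench brush 32 mm wide, 40 mm high, head 130 mm long along x, handle reaching 175 mm to -x; leave it alone. Origin under the head's centre
- sanding_block: cork sanding block 110 x 60 x 36 mm (x, y, z); leave it alone. Origin at the centre of its underside
- tin: steel tin 72 mm across, 65 mm tall; leave it alone. Origin at the centre of its underside

How it is judged:
On the way, in this order (a step that is already met when the one before it is completed fails the run):
1. the hatch stands open (at least 1.3 rad) with the filter still seated in its slot (value of joint flap above 1.3 rad and z of filter_center in the frame of collector below 0.08 m), for 0.3 s.
2. the filter is held in the fingers, drawn right out of the slot, with the hatch still open (z of filter_center in the frame of collector above 0.175 m and value of joint flap above 1.3 rad and contact force between filter and the fingers above 0.5 N and contact force between filter and collector below 0.3 N and contact force between filter and lamp below 0.3 N), for 0.2 s.
At the end, for the whole second after the job is handed in: Filter held still in the fingers, clear of collector and lamp: its centre 65-140 mm before the lamp face, within 30 mm of the panel centre sideways and in height, its face within 0.22 rad of square to the light, upright within 0.2 rad; hatch open at least 1.3 rad (contact force between filter and the fingers above 0.5 N and contact force between filter and collector below 0.3 N and contact force between filter and lamp below 0.3 N and x of filter_center in the frame of lamp_panel between 0.065 and 0.14 m and y of filter_center in the frame of lamp_panel between -0.03 and 0.03 m and z of filter_center in the frame of lamp_panel between -0.03 and 0.03 m and angle between the x axis of filter_center and the x axis of lamp_panel, either way round below 0.22 rad and angle between filter_center's own z axis and vertical below 0.2 rad and height (world z) of filter_center above 0.14 m and linear speed of filter below 0.03 m/s and value of joint flap above 1.3 rad); the arm keeps its last pose, push and grip.
It fails at once if the lamp is knocked (more than 3 N) (contact force between lamp and the arm above 3 N or contact force between lamp and the fingers above 3 N or contact force between lamp and filter above 3 N).
It fails at once if another thing on the bench is shifted by more than 30 mm or tipped over (distance of any of glue, sleeve, offcut, tape, brush, sanding_block, tin from where it was at the start of the episode above 0.03 m or angle between any of glue, sleeve, offcut, tape, brush, sanding_block, tin's own z axis and vertical above 0.5 rad).
It also fails if it takes over 61 s, if anything falls off the work surface, if the arm or the gripper's body presses on something with over 40 N, if the wrist force passes 120 N, or if a joint passes its speed limit or range.

### The arm

A 6-joint arm with a two-finger parallel gripper is mounted at the origin on the work surface. World frame = base frame: x ahead of the robot, y to its left, z up, the work surface at z = 0. Lengths are in m, angles in rad, forces in N, time in s.
With the tool pointing down it reaches from about 0.35 to 0.975 m from the base axis. Payload 4.9 kg.
Tool frame: the origin (TCP) lies at the centre of the arm's flange, where the gripper is bolted on; the fingertips stand 173 mm ahead of it and the grasp point (between the pads) lies 155 mm ahead of it (ctrl.finger_overhang is the distance from the TCP to the fingertips, in m); z points along the fingers, y is the direction in which the jaws open and shut (so a half turn about z gives the same grasp; the last joint's range is limited). The gripper opens to 85 mm and grips with 20 to 120 N. Pads are 22 mm wide; open, the fingers measure 114 mm over their backs; the gripper's body (76 mm by 85 mm) begins 54 mm behind the grasp point. The pads swing forward as they close: fully open they stand 13 mm farther back than shut.
Start: joints at [1.127, 0.053, 1.613, -0, 1.476, -0.119], TCP at [0.199, 0.592, 0.405] pointing down, gripper open.
Joint ranges: [-3.01, 3.01], [-1.01, 2.22], [0.06, 2.58], [-1.02, 4.17], [0.09, 2.62], [-3.14, 3.14]. Speed limits (rad/s): [2.57, 2.57, 3.14, 3.14, 3.14, 3.14].

### API

Orientations are given as a rotation vector (axis times angle).
In Python, from station import ctrl, eyes, spotter gives the robot as it stands.
- The arm moves only by the shell command python3 -m crank 'ROWS' [FORCE]. ROWS is JSON, a list of rows, each a list of 7 numbers: the turn, a rotation vector about the tool's x, y, z in rad, then the shift along the tool's x, y, z in mm, then the closure, from -1 (fully open) to 1 (shut). A call has 1 to 8 rows; each row shifts and turns the pose as measured when the row begins, along the tool's axes as they then stand; what a row does not reach is not made up. A row lasts 1/12 s, in which the tool goes at most 41.7 mm and 7.16 degrees, less where a joint would pass 70% of its speed; a pose out of reach is approached as far as the arm can. A call is refused whole if a number of a shift passes 41.7 or a number of a turn 0.125, either way. A call with a gripper value outside its range is refused whole. The fingers move at their own pace and stop on an object; FORCE is the grip in N (left out, the last holds). Time passes only in rows, so rows that do not move let the fingers close. It gives the time, the measured TCP pose, the force and the opening at its end, in the units of the state.
- ctrl.get_obs(): the state, without advancing time (a new reading comes with each control period).
- eyes.get_image(name): name is "scene" or "top"; returns a dict with "image" (420x560x3 uint8, red, green, blue), "vertical_fov" (degrees; the focal length in pixels is half the picture's height over the tangent of half this angle, whatever the lens; pixels are square), "cx", "cy" (the principal point, pixels), "rvec" (rotation vector, rad) and "tvec" (3), from world to camera coordinates, as OpenCV has them. Camera axes: x right, y down, z forward; pixel columns grow to the right and rows downward; lengths in m; the calibration is good to about 2 mm. A picture is of the moment at which its call begins. There is no depth.
- ctrl.finish_job(): hands the job in, once; it reports no verdict.
Trained networks look in a picture, given as the dict that the camera call returned (one of the last four; its "shot" number tells which), for a name from the list of things; names that differ only in an ending like _2 or _b are one class to them, and where a whole thing is asked for, a point or a joint stands for the part that bears it (a point fixed in the world has none). Each returns a list of dicts, best first, with "confidence" (0 to 1); they miss things now and then, are a little off and sometimes report something else, mostly with a low value. They report only what shows in the picture. A call takes as long as a camera call.
- spotter.look_for(query, picture): "centre" ([x, y, z] in m, in world coordinates, good to about 4 mm: the middle of the surface that is visible of it).
- spotter.outline_of(query, picture): "region" (420x560 bool, what is visible of it).
- spotter.mark_of(query, picture): "centre" ([x, y, z] in m, in world coordinates, good to about 4 mm: a listed point, or the origin of a listed thing).
The state is a dict: "t": time; "q": joint angles; "dq": joint speeds; "effort": joint torques, N m; "tool_pos": TCP position; "tool_rot": TCP orientation; "contact_force": force on the tool from outside, world axes, zero at the start; "wrist_torque": the same for the moment, N m; "opening": finger opening in m.
Only numpy, scipy, OpenCV 4.12 (cv2) and the standard library are available. Lean on these libraries where they do the work, as an engineer would, in place of code of your own. Each camera call takes 0.05 s, during which the arm holds its last target.

## Working session

There is one attempt and no reset: what is moved stays moved. The work goes in short steps, Python scripts to look and compute and a shell command to move; the robot and the scene stay as the last step left them, time stands still between calls to the robot, and variables do not carry over. Pictures are saved under pics/ and viewed, and the job is handed in when it is done.

```bash
ls; mkdir -p pics; cat > h.py <<'E'
import numpy as np, cv2
from station import ctrl, eyes, spotter
from scipy.spatial.transform import Rotation as R
def save(p,n): cv2.imwrite(f'pics/{n}.png', p['image'][:,:,::-1])
def proj(p,X):
    f=210/np.tan(np.radians(p['vertical_fov'])/2)
    K=np.array([[f,0,p['cx']],[0,f,p['cy']],[0,0,1]])
    return cv2.projectPoints(np.array(X,float).reshape(-1,3),np.array(p['rvec'],float),np.array(p['tvec'],float),K,None)[0].reshape(-1,2)
E
python3 - <<'E'
from h import *
o=ctrl.get_obs(); print({k:np.round(v,3) for k,v in o.items()})
for n in ['scene','top']:
    p=eyes.get_image(n); save(p,n+'0')
    print(n,p['vertical_fov'],np.round(-R.from_rotvec(p['rvec']).as_matrix().T@np.array(p['tvec']),3))
    for q in ['collector','flap_handle','flap_hinge','filter_center','filter_grip','lamp_panel','glue','sleeve','offcut','tape','brush','sanding_block','tin']:
        r=spotter.mark_of(q,p)
        print(q,[(np.round(a['centre'],3).tolist(),round(a['confidence'],2)) for a in r[:2]])
E
```

```text
pics
{'t': np.float64(0.0), 'q': array([ 1.127,  0.053,  1.614, -0.   ,  1.476, -0.119]), 'dq': array([ 0.002,  0.001, -0.   ,  0.   ,  0.001,  0.002]), 'effort': array([-1.0000e-03, -3.9369e+01, -3.7017e+01, -0.0000e+00,  7.0000e-03,
       -0.0000e+00]), 'tool_pos': array([0.199, 0.592, 0.403]), 'tool_rot': array([-5.08e-01, -3.10e+00,  3.00e-03]), 'contact_force': array([-0.227, -1.133,  0.262]), 'wrist_torque': array([ 0.035, -0.028, -0.025]), 'opening': np.float64(0.086)}
scene 50.74424904651069 [1.054 0.629 1.223]
collector [([0.504, -0.055, 0.001], 0.96), ([0.398, 0.216, 0.002], 0.54)]
flap_handle [([0.514, -0.004, 0.208], 0.67)]
flap_hinge [([0.497, -0.124, 0.169], 0.8), ([0.503, -0.052, -0.001], 0.47)]
filter_center []
filter_grip []
lamp_panel []
glue [([0.549, -0.4, 0.002], 0.59), ([0.508, 0.428, 0.189], 0.46)]
sleeve [([0.583, 0.232, -0.002], 0.98)]
offcut [([0.398, 0.214, -0.003], 0.7)]
tape [([0.714, 0.265, -0.002], 0.86)]
brush [([0.398, -0.438, -0.004], 0.88)]
sanding_block [([0.667, -0.391, -0.002], 0.73)]
tin [([0.334, -0.29, 0.002], 0.65), ([0.507, 0.432, 0.189], 0.28)]
top 54.91596783012148 [ 0.432 -0.002  1.235]
collector []
flap_handle [([0.511, -0.002, 0.211], 0.57)]
flap_hinge [([0.498, -0.122, 0.163], 0.7)]
filter_center []
filter_grip []
lamp_panel [([0.504, 0.43, 0.19], 0.76)]
glue [([0.546, -0.405, -0.001], 0.74)]
sleeve [([0.584, 0.23, -0.0], 0.74)]
offcut [([0.4, 0.212, -0.002], 0.65)]
tape [([0.715, 0.267, -0.002], 0.93)]
brush [([0.398, -0.439, -0.0], 0.9)]
sanding_block [([0.669, -0.381, 0.004], 0.57)]
tin [([0.332, -0.29, 0.001], 0.79), ([0.546, -0.403, -0.001], 0.26)]
```

View pics/scene0.png

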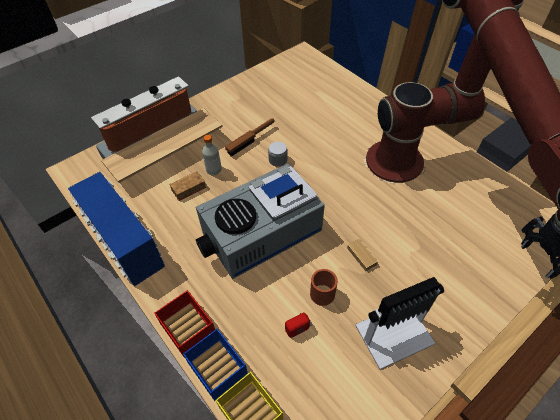

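View pics/top0.png

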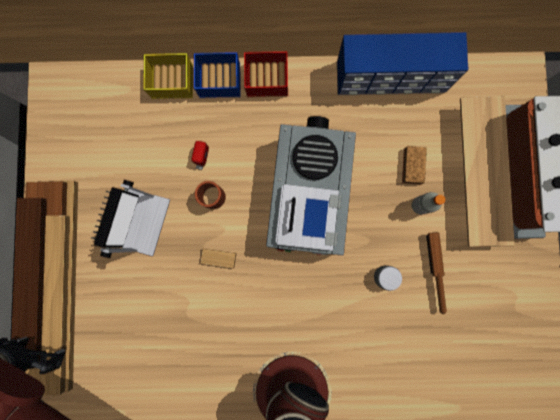

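```bash
python3 - <<'E'
import cv2,numpy as np
a=cv2.imread('pics/top0.png');b=cv2.imread('pics/scene0.png')
A=cv2.resize(a[170:270,80:190],(440,400),interpolation=cv2.INTER_CUBIC)
B=cv2.resize(b[265:375,345:455],(360,360),interpolation=cv2.INTER_CUBIC)
o=np.zeros((400,800,3),np.uint8);o[:,:440]=A;o[:360,440:]=B
cv2.imwrite('pics/z1.png',o)
from h import *
# edges: collector casing outline via outline
p=eyes.get_image('top')
for q in ['collector','lamp_panel']:
    for r in spotter.outline_of(q,p)[:1]:
        m=r['region'].astype(np.uint8); c=max(cv2.findContours(m,0,2)[0],key=cv2.contourArea); print(q,r['confidence'],cv2.minAreaRect(c))
E
```

```text
collector 0.6 ((311.1385803222656, 184.61386108398438), (78.20992279052734, 138.31016540527344), 5.710592269897461)
lamp_panel 0.64 ((130.41220092773438, 223.63934326171875), (61.59886932373047, 79.4016342163086), 17.281497955322266)
```

View pics/z1.png

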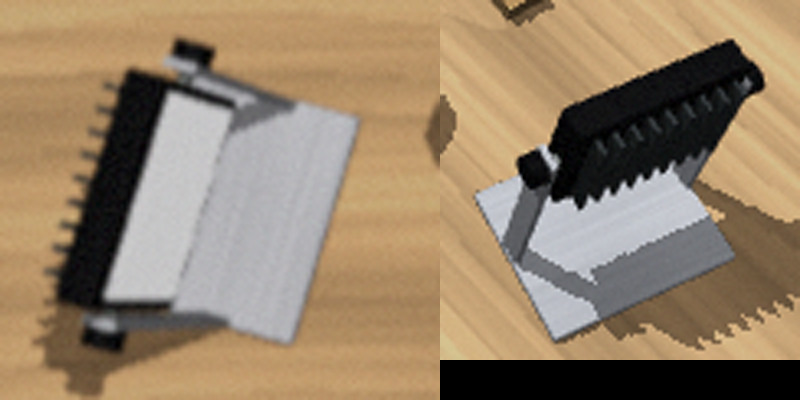

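```bash
cat >> h.py <<'E'
def overlay(p,segs,box,name,s=5):
    x0,y0,x1,y1=box
    im=cv2.resize(np.ascontiguousarray(p['image'][y0:y1,x0:x1,::-1]),None,fx=s,fy=s,interpolation=cv2.INTER_CUBIC)
    for a,b,c in segs:
        q=(proj(p,[a,b])-[x0,y0]+.5)*s
        cv2.line(im,tuple(int(v) for v in q[0]),tuple(int(v) for v in q[1]),c,1)
    cv2.imwrite(f'pics/{name}.png',im)
def frame(x,y,yaw,z=0):
    c,s=np.cos(yaw),np.sin(yaw)
    return lambda P: np.array([x+c*P[0]-s*P[1],y+s*P[0]+c*P[1],z+P[2]])
def rect(F,x0,x1,y0,y1,z,c):
    P=[F((a,b,z)) for a,b in((x0,y0),(x1,y0),(x1,y1),(x0,y1))]
    return [(P[i],P[(i+1)%4],c) for i in range(4)]
COL=(.505,-.0535,np.radians(-6.2)); LAMP=(.504,.43,np.radians(-107),.19)
def csegs(th=0.):
    F=frame(*COL); s=rect(F,-.09,.25,-.105,.105,.15,(0,0,255))
    H=lambda u,v,w:F((u,-.072+v*np.cos(th)-w*np.sin(th),.165+v*np.sin(th)+w*np.cos(th)))
    s+=[(H(-.04,.118,.041),H(.04,.118,.041),(0,255,255))]
    P=[H(-.08,0,.006),H(.08,0,.006),H(.08,.148,.006),H(-.08,.148,.006)]
    return s+[(P[i],P[(i+1)%4],(0,255,0)) for i in range(4)]
def lsegs():
    F=frame(*LAMP)
    P=[F((0,a,b)) for a,b in((-.075,-.06),(.075,-.06),(.075,.06),(-.075,.06))]
    s=[(P[i],P[(i+1)%4],(0,0,255)) for i in range(4)]
    P=[F((.045,a,-.18)) for a in(-.08,.08)]
    return s+[(P[0],P[1],(0,255,0))]
E
python3 - <<'E'
from h import *
p=eyes.get_image('top'); s=eyes.get_image('scene')
overlay(p,csegs(),(260,115,370,265),'c_top',4)
overlay(s,csegs(),(185,155,335,280),'c_sc',4)
overlay(p,lsegs(),(80,170,190,270),'l_top',5)
E
```

```text
(no output)
```

View pics/c_top.png

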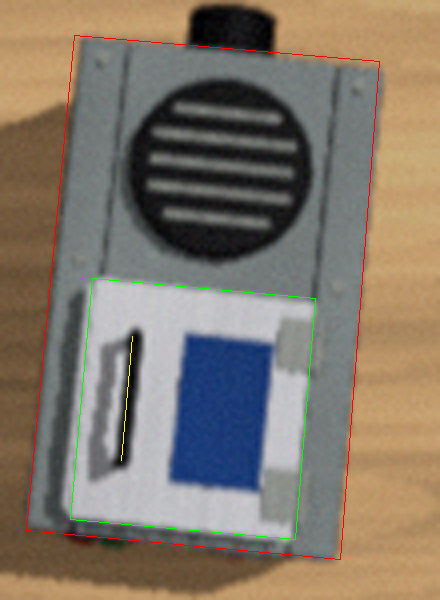

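View pics/c_sc.png

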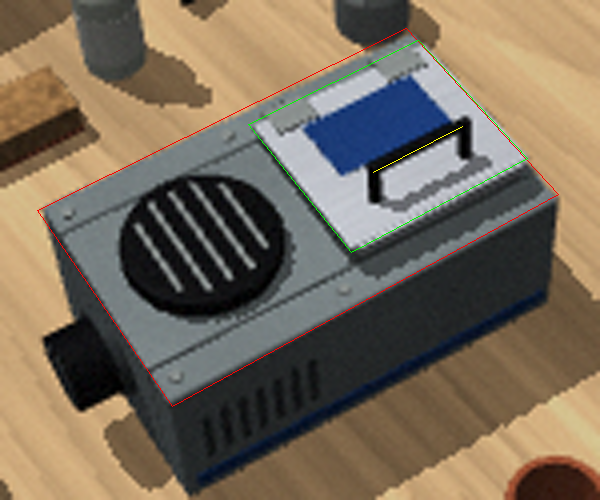

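View pics/l_top.png

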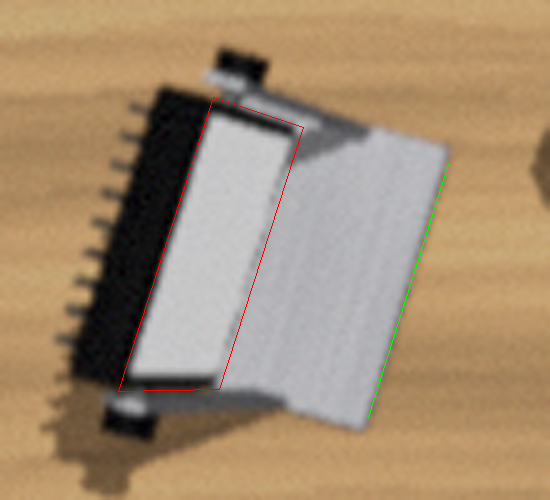

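```bash
sed -i 's/^COL=(.*; LAMP/COL=(.504,-.052,np.radians(-6.6)); LAMP/' h.py
python3 - <<'E'
from h import *
p=eyes.get_image('top'); s=eyes.get_image('scene')
overlay(p,csegs(.06),(260,115,370,265),'c_top2',4)
overlay(s,csegs(.06),(185,155,335,280),'c_sc2',4)
a=cv2.imread('pics/c_top2.png');b=cv2.imread('pics/c_sc2.png')
o=np.zeros((600,800,3),np.uint8);o[:,:440]=a;o[:,440:]=np.pad(b,((0,100),(0,0),(0,0)))[:,240:600]
cv2.imwrite('pics/c2.png',o)
E
```

```text
(no output)
```

View pics/c2.png

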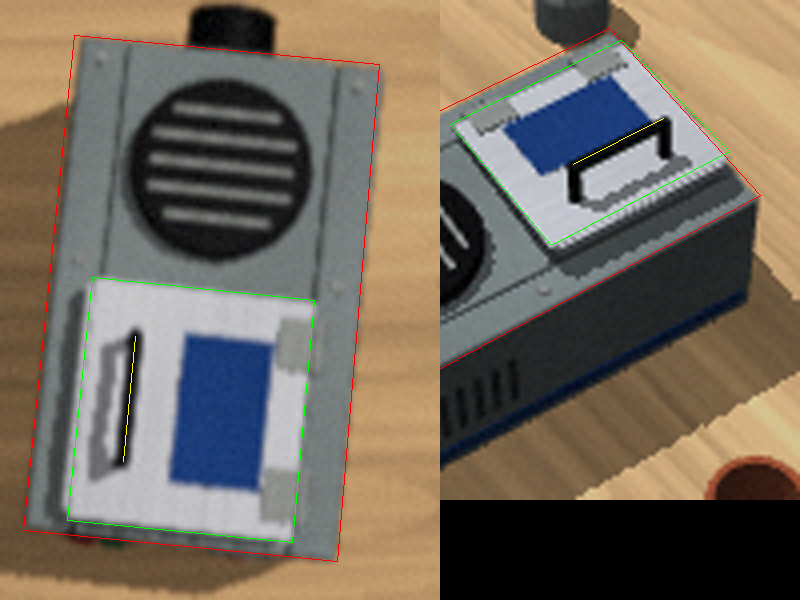

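```bash
cat >> h.py <<'E'
def plan(pos,ydir_deg=None,tilt=None):
    "remaining shift(mm, tool axes) & turn to bring TCP to pos, tool down, jaw axis at ydir_deg"
    o=ctrl.get_obs(); M=R.from_rotvec(o['tool_rot']).as_matrix()
    d=M.T@(np.array(pos)-o['tool_pos'])*1000
    out='shift %s'%np.round(d,1)
    if ydir_deg is not None:
        best=None
        for a in (ydir_deg,ydir_deg+180):
            a=np.radians(a); y=np.array([np.cos(a),np.sin(a),0]); z=np.array([0,0,-1.]); T=np.c_[np.cross(y,z),y,z]
            w=R.from_matrix(M.T@T).as_rotvec()
            if best is None or np.linalg.norm(w)<np.linalg.norm(best): best=w
        out+=' turn %s'%np.round(best,3)
    print(out,'| t %.2f pos %s F %s open %.3f q6 %.2f'%(o['t'],np.round(o['tool_pos'],4),np.round(o['contact_force'],1),o['opening'],o['q'][5]))
def P(u,v,z): return frame(*COL)((u,v,z))
def handle(th): return P(0,-.072+.118*np.cos(th)-.041*np.sin(th),.165+.118*np.sin(th)+.041*np.cos(th))
YAW=-6.6
E
python3 -c "
from h import *
h=handle(.06);print(h);plan(h+[0,0,.155+.06],83.4)"
```

```text
[ 0.50898013 -0.00895801  0.21300197]
shift [-485.2 -471.1  -23.3] turn [-0.    0.   -0.21] | t 1.75 pos [0.1994 0.5923 0.4047] F [ 0.1  0.2 -0.1] open 0.085 q6 -0.12
```

```bash
python3 -m crank '[[0,0,-0.03,-24,-24,-8,-1],[0,0,-0.03,-28,-26,-8,-1],[0,0,-0.03,-28,-26,-8,-1],[0,0,-0.03,-28,-26,-4,-1],[0,0,-0.03,-28,-26,0,-1],[0,0,-0.03,-28,-26,0,-1],[0,0,-0.03,-28,-26,0,-1],[0,0,0,-28,-26,0,-1]]' 20
python3 -c "
from h import *
plan(np.array([.511,-.007,.213])+[0,0,.155+.06],83.4)"
```

```text
t: 2.42
tool_pos: [0.3722, 0.3405, 0.4333]
tool_rot: [0.141, 3.137, 0.002]
contact_force: [0.6, 0.6, 0.7]
opening: 0.0852
shift [-169.3 -333.7    5. ] turn [0.001 0.001 0.026] | t 2.42 pos [0.3722 0.3405 0.4333] F [0.6 0.6 0.7] open 0.085 q6 -0.89
```

```bash
python3 -m crank '[[0,0,0.013,-19,-38,0,-1],[0,0,0.013,-19,-38,0,-1],[0,0,0,-19,-38,0,-1],[0,0,0,-19,-38,0,-1],[0,0,0,-19,-38,0,-1],[0,0,0,-19,-38,0,-1],[0,0,0,-19,-38,1,-1],[0,0,0,-18,-36,4,-1]]'
python3 - <<'E'
from h import *
plan(np.array([.511,-.007,.213])+[0,0,.155+.06],83.4)
E
```

```text
t: 3.08
tool_pos: [0.4855, 0.0269, 0.4316]
tool_rot: [0.181, 3.125, 0.006]
contact_force: [0.6, 0.7, -0.6]
opening: 0.0854
shift [-29.2 -30.8   3.8] turn [ 0.004  0.011 -0.   ] | t 3.08 pos [0.4855 0.0269 0.4316] F [ 0.6  0.7 -0.6] open 0.085 q6 -1.55
```

```bash
python3 -m crank '[[0,0.01,0,-28,-30,2,-0.2],[0,0,0,-2,-2,12,-0.2],[0,0,0,0,0,12,-0.2],[0,0,0,0,0,8,-0.2]]'
python3 - <<'E'
from h import *
plan(np.array([.511,-.007,.213])+[0,0,.155],83.4)
p=eyes.get_image('top'); s=eyes.get_image('scene')
overlay(p,[],(250,130,370,280),'g_t',3)
overlay(s,[],(205,100,335,250),'g_s',3)
a=cv2.imread('pics/g_t.png');b=cv2.imread('pics/g_s.png');cv2.imwrite('pics/g1.png',np.hstack([a,b]))
E
```

```text
t: 3.42
tool_pos: [0.5133, -0.0164, 0.3984]
tool_rot: [0.199, 3.129, 0.003]
contact_force: [-0.4, -0.0, -0.6]
opening: 0.0513
shift [ 3.7  9.  30.4] turn [ 0.002  0.006 -0.012] | t 3.42 pos [ 0.5133 -0.0164  0.3984] F [-0.4 -0.  -0.6] open 0.051 q6 -1.62
```

View pics/g1.png

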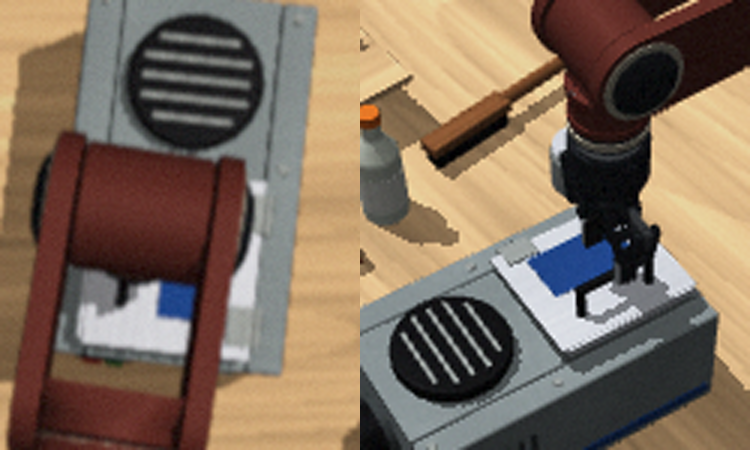

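```bash
python3 -m crank '[[0,0,-0.01,3,9,0,-0.2],[0,0,0,0,0,0,-0.2]]'
python3 - <<'E'
from h import *
plan(np.array([.511,-.007,.213])+[0,0,.155],83.4)
s=eyes.get_image('scene');o=ctrl.get_obs();M=R.from_rotvec(o['tool_rot']).as_matrix()
g=o['tool_pos']+M@[0,0,.155]; t=o['tool_pos']+M@[0,0,.173]
segs=[(g-M@[0,.03,0],g+M@[0,.03,0],(0,0,255)),(o['tool_pos'],t,(255,255,0))]+csegs(.06)
overlay(s,segs,(235,130,335,250),'g2',6)
E
```

```text
t: 3.68
tool_pos: [0.5099, -0.0034, 0.397]
tool_rot: [0.175, 3.134, 0.005]
contact_force: [-0.5, 0.3, 0.4]
opening: 0.0514
shift [-1.4 -3.6 29. ] turn [0.003 0.002 0.003] | t 3.68 pos [ 0.5099 -0.0034  0.397 ] F [-0.5  0.3  0.4] open 0.051 q6 -1.61
```

View pics/g2.png

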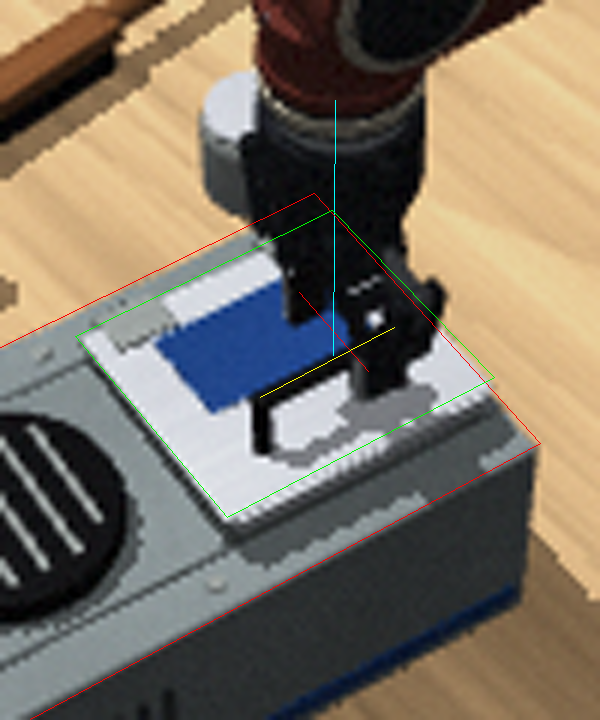

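```bash
python3 -m crank '[[0,0,0,-1,-3,10,-0.2],[0,0,0,0,0,10,-0.2],[0,0,0,0,0,7,-0.2],[0,0,0,0,0,0,0.6],[0,0,0,0,0,0,1],[0,0,0,0,0,0,1],[0,0,0,0,0,0,1],[0,0,0,0,0,0,1]]' 20
python3 - <<'E'
from h import *
plan(np.array([.511,-.007,.213])+[0,0,.155],83.4)
s=eyes.get_image('scene')
overlay(s,[],(235,130,335,250),'g3',5)
E
```

```text
t: 4.4
tool_pos: [0.5102, -0.0072, 0.3675]
tool_rot: [0.172, 3.133, -0.013]
contact_force: [-0.4, 6.9, 2.8]
opening: 0.009
shift [-0.8  0.2 -0.5] turn [-0.008  0.005  0.006] | t 4.40 pos [ 0.5102 -0.0072  0.3675] F [-0.4  6.9  2.8] open 0.009 q6 -1.62
```

View pics/g3.png

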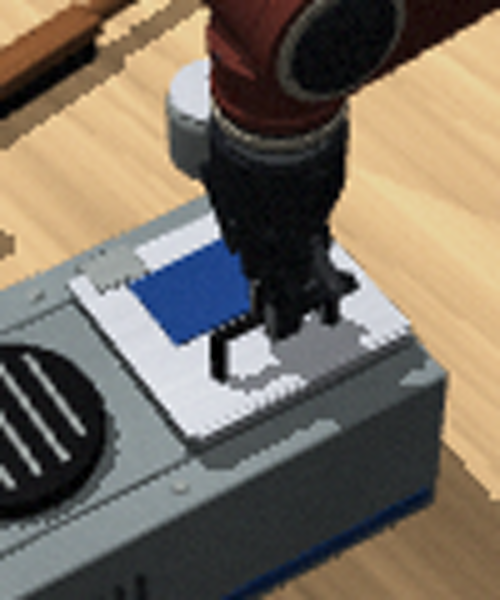

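```bash
sed -i 's/^COL=(.504,-.052/COL=(.5055,-.050/' h.py
python3 - <<'E'
from h import *
ths=np.linspace(.06,1.68,19)
H=np.array([[-.072+.118*np.cos(t)-.041*np.sin(t),.165+.118*np.sin(t)+.041*np.cos(t)] for t in ths])*1000
for t,d in zip(ths[1:],np.diff(H,axis=0)): print(round(t,2),d.round(1))
E
```

```text
0.15 [-4.8 10.2]
0.24 [-5.7  9.7]
0.33 [-6.5  9.2]
0.42 [-7.3  8.5]
0.51 [-8.1  7.8]
0.6 [-8.7  7.1]
0.69 [-9.3  6.3]
0.78 [-9.9  5.4]
0.87 [-10.3   4.5]
0.96 [-10.7   3.6]
1.05 [-10.9   2.6]
1.14 [-11.1   1.6]
1.23 [-11.2   0.6]
1.32 [-11.2  -0.4]
1.41 [-11.1  -1.4]
1.5 [-11.   -2.4]
1.59 [-10.7  -3.4]
1.68 [-10.4  -4.4]
```

```bash
python3 -m crank '[[0,0,0,0,-4.8,-10.2,1],[0,0,0,0,-5.7,-9.7,1],[0,0,0,0,-6.5,-9.2,1],[0,0,0,0,-7.3,-8.5,1],[0,0,0,0,0,0,1]]' 30
python3 - <<'E'
from h import *
plan(handle(.42)+[0,0,.155],83.4)
s=eyes.get_image('scene')
overlay(s,csegs(.42),(235,130,335,250),'g4',5)
E
```

```text
t: 4.87
tool_pos: [0.5073, -0.0302, 0.4056]
tool_rot: [0.17, 3.133, 0.004]
contact_force: [-0.5, -2.1, -0.8]
opening: 0.0091
shift [-0.5 -0.8  0.1] turn [0.003 0.004 0.007] | t 4.87 pos [ 0.5073 -0.0302  0.4056] F [-0.5 -2.1 -0.8] open 0.009 q6 -1.67
```

View pics/g4.png

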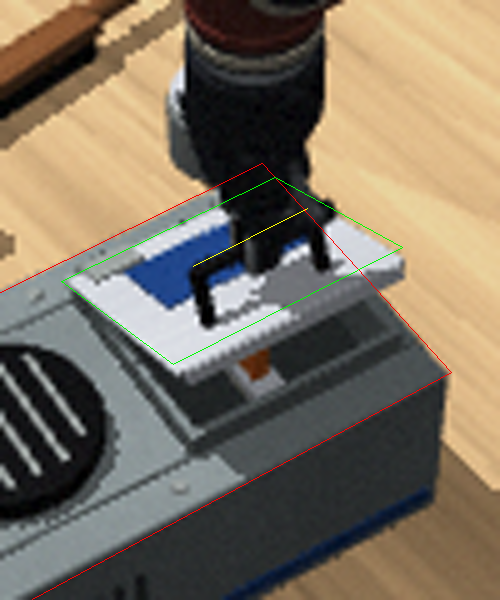

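Hatch is lifting as modelled, with the rib visible below it. Continuing the arc.

```bash
python3 -m crank '[[0,0,0,0,-8.1,-7.8,1],[0,0,0,0,-8.7,-7.1,1],[0,0,0,0,-9.3,-6.3,1],[0,0,0,0,-9.9,-5.4,1],[0,0,0,0,-10.3,-4.5,1],[0,0,0,0,0,0,1]]'
python3 - <<'E'
from h import *
plan(handle(.87)+[0,0,.155],83.4)
E
```

```text
t: 5.42
tool_pos: [0.5018, -0.0732, 0.4386]
tool_rot: [0.162, 3.132, 0.036]
contact_force: [-0.2, -2.2, -4.0]
opening: 0.0083
shift [-0.9 -3.8  1.9] turn [0.023 0.003 0.012] | t 5.42 pos [ 0.5018 -0.0732  0.4386] F [-0.2 -2.2 -4. ] open 0.008 q6 -1.76
```

```bash
python3 -m crank '[[0.02,0,0,-1,-13,-2.5,1],[0,0,0,0,-10.9,-2.6,1],[0,0,0,0,-11.1,-1.6,1],[0,0,0,0,-11.2,-0.6,1],[0,0,0,0,-11.2,0.4,1],[0,0,0,0,0,0,1]]'
python3 - <<'E'
from h import *
plan(handle(1.32)+[0,0,.155],83.4)
s=eyes.get_image('scene')
overlay(s,csegs(1.3),(235,90,335,250),'g5',4)
E
```

```text
t: 5.92
tool_pos: [0.4957, -0.128, 0.4515]
tool_rot: [0.156, 3.137, 0.025]
contact_force: [-0.3, -1.9, -3.0]
opening: 0.0089
shift [-0.8 -3.9  6.9] turn [ 0.016 -0.     0.016] | t 5.92 pos [ 0.4957 -0.128   0.4515] F [-0.3 -1.9 -3. ] open 0.009 q6 -1.87
```

View pics/g5.png

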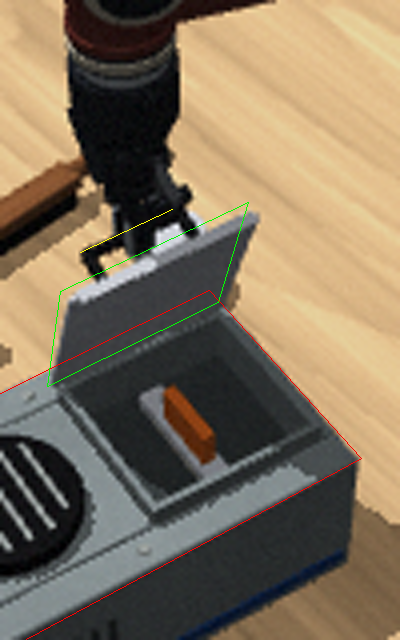

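```bash
python3 -m crank '[[0.015,0,0,-1,-12,5,1],[0,0,0,0,-12,4,1],[0,0,0,0,-11,3.4,1],[0,0,0,0,-10.4,4.4,1],[0,0,0,0,0,0,1]]'
python3 - <<'E'
from h import *
plan(handle(1.68)+[0,0,.155],83.4)
s=eyes.get_image('scene')
overlay(s,csegs(1.6),(235,90,335,250),'g6',4)
E
```

```text
t: 6.38
tool_pos: [0.4908, -0.1721, 0.4409]
tool_rot: [-0.153, -3.133, 0.001]
contact_force: [-1.1, -1.5, 0.2]
opening: 0.0086
shift [-0.6 -2.7  8.1] turn [-0.001 -0.005  0.018] | t 6.38 pos [ 0.4908 -0.1721  0.4409] F [-1.1 -1.5  0.2] open 0.009 q6 -1.95
```

View pics/g6.png

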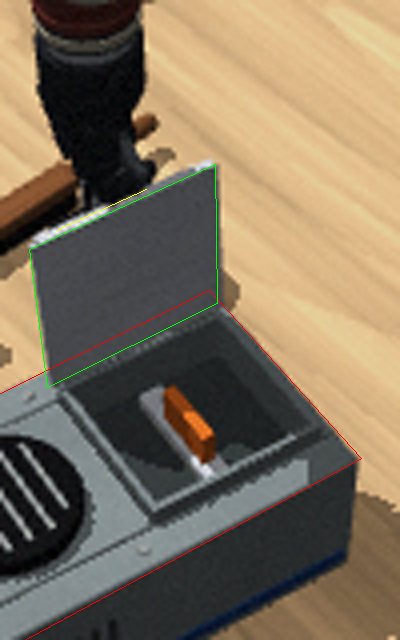

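```bash
python3 -m crank '[[0,0,0,0,0,0,0.4],[0,0,0,0,0,0,0.4],[0,0,0,0,0,-6,0.4],[0,0,0,0,0,-14,0.4],[0,0,0,0,0,-25,0.4],[0,0,0,0,0,-35,0.4],[0,0,0,0,0,-20,0.2],[0,0,0,0,0,0,0]]'
python3 - <<'E'
from h import *
p=eyes.get_image('top');s=eyes.get_image('scene')
for q in ('filter_grip','filter_center','flap_handle'):
  for k in (p,s): print(q,[(np.round(a['centre'],3).tolist(),round(a['confidence'],2)) for a in spotter.mark_of(q,k)[:1]])
g=P(0,0,.148);print(g)
plan(g+[0,0,.155+.1],-6.6)
def fs():
    F=frame(*COL); s=rect(F,-.011,.011,-.06,.06,.125,(0,255,0))
    return s+rect(F,-.006,.006,-.03,.03,.159,(255,0,0))
overlay(s,csegs(1.6)+fs(),(235,90,335,250),'g7',4)
overlay(p,csegs(1.6)+fs(),(260,160,360,260),'g8',6)
a=cv2.imread('pics/g7.png');b=cv2.imread('pics/g8.png')
cv2.imwrite('pics/g9.png',np.hstack([a[:600,:],b[:, :400]]))
E
```

```text
t: 7.1
tool_pos: [0.492, -0.1686, 0.5459]
tool_rot: [-0.142, -3.134, 0.002]
contact_force: [-0.2, 0.0, 0.5]
opening: 0.0424
filter_grip [([0.503, -0.054, 0.144], 0.77)]
filter_grip [([0.509, 0.431, 0.19], 0.65)]
filter_center [([0.51, -0.051, 0.071], 0.63)]
filter_center [([0.507, -0.054, 0.073], 0.53)]
flap_handle [([0.503, -0.054, 0.149], 0.26)]
flap_handle [([0.492, -0.166, 0.279], 0.92)]
[ 0.5055 -0.05    0.148 ]
shift [ -4.8 119.5 135.1] turn [ 0.014 -0.011 -1.547] | t 7.50 pos [ 0.4919 -0.169   0.5379] F [0.1 1.5 0.5] open 0.043 q6 -1.95
```

View pics/g9.png

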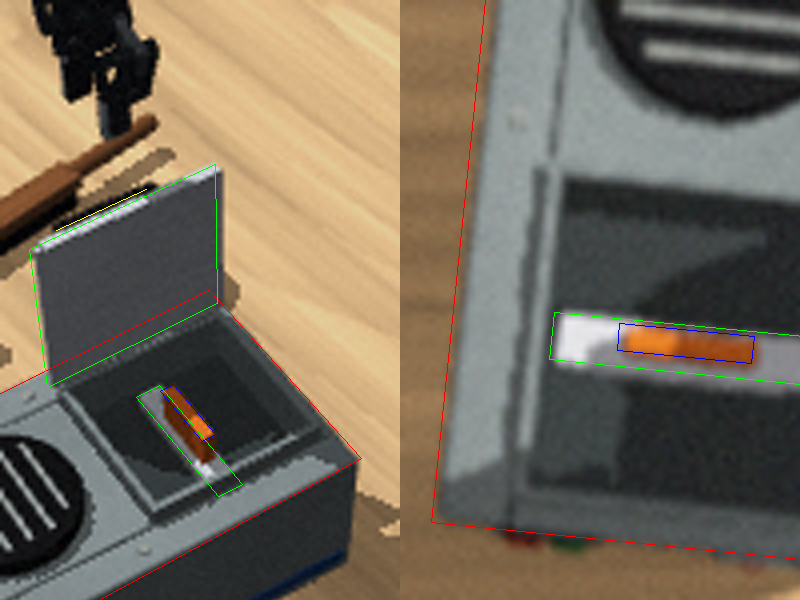

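```bash
python3 -m crank '[[0,0,0.12,0,15,0,0],[0,0,0.12,-2,20,0,0],[0,0,0.12,-4,20,0,0],[0,0,0.12,-7,20,0,0],[0,0,0.12,-9,18,0,0],[0,0,0.12,-5,8,0,0],[0,0,0.12,0,0,0,0],[0,0,0.12,0,0,0,0]]'
python3 - <<'E'
from h import *
plan(P(0,0,.148)+[0,0,.155+.1],-6.6)
E
```

```text
t: 8.17
tool_pos: [0.5539, -0.0867, 0.5281]
tool_rot: [-1.614, -2.662, 0.011]
contact_force: [0.3, -0.6, 0.1]
opening: 0.0427
shift [ 52.4 -23.3 126.7] turn [-0.026 -0.013  0.596] | t 8.17 pos [ 0.5539 -0.0867  0.5281] F [ 0.3 -0.6  0.1] open 0.043 q6 -0.77
```

```bash
python3 -m crank '[[-0.01,0,0.12,20,-8,0,0],[-0.01,0,0.12,17,-12,10,0],[0,0,0.12,12,-15,10,0],[0,0,0.12,0,0,10,0],[0,0,0.1,0,0,10,0],[0,0,0,0,0,10,0]]'
python3 - <<'E'
from h import *
plan(P(0,0,.148)+[0,0,.155+.1],-6.6)
E
```

```text
t: 8.67
tool_pos: [0.5009, -0.0502, 0.4737]
tool_rot: [-2.34, -2.063, -0.002]
contact_force: [-0.6, 0.1, 0.4]
opening: 0.0425
shift [-0.3  5.6 70.6] turn [-0.016 -0.015 -0.011] | t 8.67 pos [ 0.5009 -0.0502  0.4737] F [-0.6  0.1  0.4] open 0.043 q6 -0.12
```

```bash
python3 -m crank '[[-0.015,-0.015,-0.01,0,5,15,0],[0,0,0,0,0,20,0],[0,0,0,0,0,20,0],[0,0,0,0,0,20,0],[0,0,0,0,0,20,0],[0,0,0,0,0,15,0],[0,0,0,0,0,0,0]]'
python3 - <<'E'
from h import *
plan(P(0,0,.148)+[0,0,.155+.002],-6.6)
p=eyes.get_image('top');s=eyes.get_image('scene')
overlay(s,[],(215,90,345,240),'g10',3)
overlay(p,[],(240,130,370,280),'g11',3)
a=cv2.imread('pics/g10.png');b=cv2.imread('pics/g11.png');cv2.imwrite('pics/g12.png',np.hstack([a,b]))
E
```

```text
t: 9.25
tool_pos: [0.5041, -0.0506, 0.3509]
tool_rot: [-2.32, -2.107, 0.008]
contact_force: [-0.7, 0.6, -0.2]
opening: 0.0424
shift [ 0.7  1.8 45.9] turn [-0.009 -0.001  0.019] | t 9.25 pos [ 0.5041 -0.0506  0.3509] F [-0.7  0.6 -0.2] open 0.042 q6 -0.15
```

View pics/g12.png

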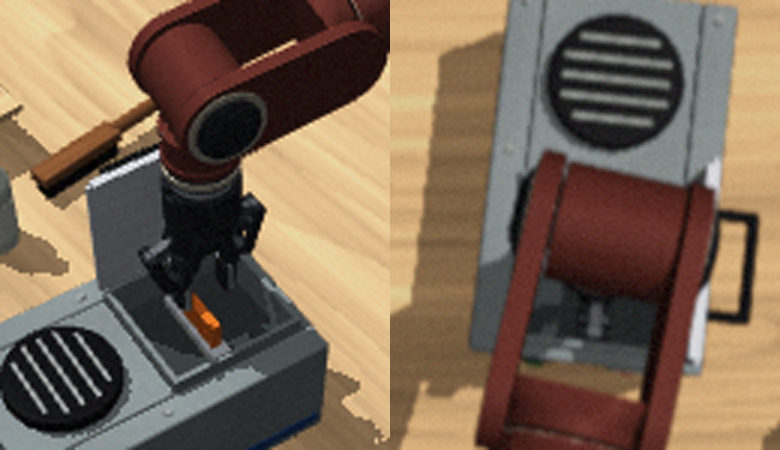

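```bash
python3 -m crank '[[-0.009,0,0.015,0.7,1.8,12,0],[0,0,0,0,0,12,0],[0,0,0,0,0,10,0],[0,0,0,0,0,6,0],[0,0,0,0,0,0,0]]'
python3 - <<'E'
from h import *
plan(P(0,0,.148)+[0,0,.155+.002],-6.6)
s=eyes.get_image('scene')
overlay(s,csegs(1.58),(215,90,345,240),'g13',4)
E
```

```text
t: 9.77
tool_pos: [0.5092, -0.051, 0.3183]
tool_rot: [2.33, 2.09, 0.014]
contact_force: [-0.2, 0.0, -0.0]
opening: 0.0426
shift [ 0.6 -4.  13.2] turn [0.015 0.001 0.007] | t 9.77 pos [ 0.5092 -0.051   0.3183] F [-0.2  0.  -0. ] open 0.043 q6 -0.14
```

View pics/g13.png

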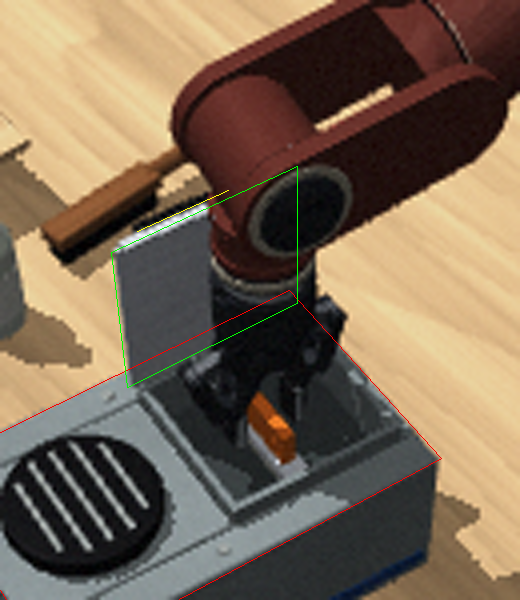

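```bash
python3 -m crank '[[0.01,0,0.005,0.5,-3.5,6,0],[0,0,0,0,0,6,0],[0,0,0,0,0,0,0.4],[0,0,0,0,0,0,0.8],[0,0,0,0,0,0,1],[0,0,0,0,0,0,1],[0,0,0,0,0,0,1],[0,0,0,0,0,0,1]]' 60
python3 - <<'E'
from h import *
plan(P(0,0,.148)+[0,0,.155],-6.6)
s=eyes.get_image('scene')
overlay(s,[],(215,90,345,240),'g14',4)
E
```

```text
t: 10.48
tool_pos: [0.506, -0.0502, 0.3073]
tool_rot: [2.34, 2.088, 0.005]
contact_force: [-0.4, -0.2, -0.3]
opening: 0.0111
shift [ 0.1 -0.6  4.3] turn [0.006 0.001 0.002] | t 10.48 pos [ 0.506  -0.0502  0.3073] F [-0.4 -0.2 -0.3] open 0.011 q6 -0.13
```

View pics/g14.png

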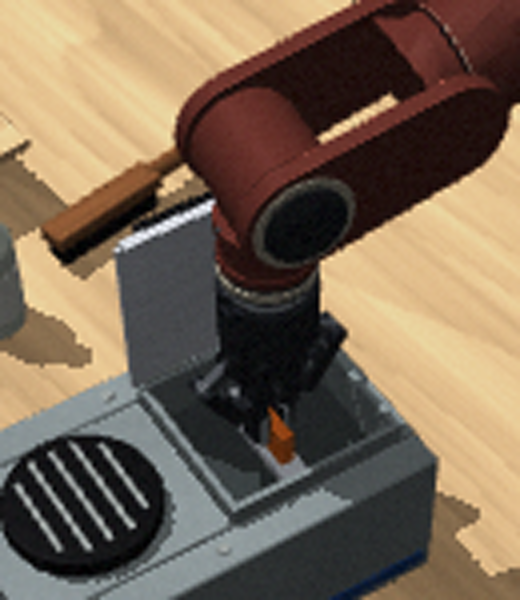

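```bash
python3 -m crank '[[0.005,0,0,0,0,-8,1],[0,0,0,0,0,-12,1],[0,0,0,0,0,-12,1],[0,0,0,0,0,-12,1],[0,0,0,0,0,0,1]]'
python3 - <<'E'
from h import *
plan(P(0,0,.148)+[0,0,.155+.15],-6.6)
E
```

```text
t: 10.95
tool_pos: [0.506, -0.0501, 0.3552]
tool_rot: [2.343, 2.09, -0.0]
contact_force: [-0.7, 0.0, -0.7]
opening: 0.0106
shift [ -0.1  -0.3 -97.8] turn [0.001 0.001 0.001] | t 10.95 pos [ 0.506  -0.0501  0.3552] F [-0.7  0.  -0.7] open 0.011 q6 -0.13
```

```bash
python3 -m crank '[[0,0,0,0,0,-15,1],[0,0,0,0,0,-18,1],[0,0,0,0,0,-18,1],[0,0,0,0,0,-18,1],[0,0,0,0,0,0,1]]'
python3 - <<'E'
from h import *
plan(P(0,0,.148)+[0,0,.155+.15],-6.6)
s=eyes.get_image('scene')
overlay(s,[],(215,60,345,240),'g15',3)
E
```

```text
t: 11.37
tool_pos: [0.5053, -0.0499, 0.4297]
tool_rot: [2.342, 2.09, 0.001]
contact_force: [0.6, 0.5, -0.7]
opening: 0.011
shift [ -0.1   0.3 -23.3] turn [0.003 0.002 0.002] | t 11.37 pos [ 0.5053 -0.0499  0.4297] F [ 0.6  0.5 -0.7] open 0.011 q6 -0.13
```

View pics/g15.png

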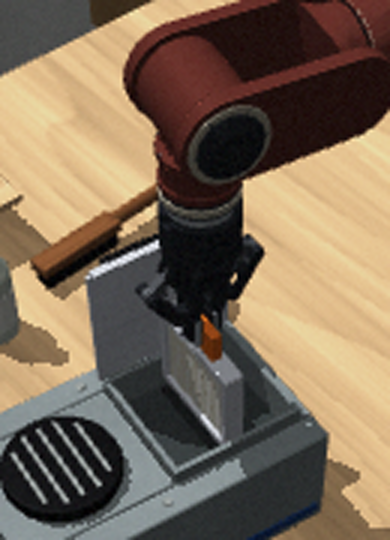

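```bash
python3 -m crank '[[0,0,0,0,0,-25,1],[0,0,0,0,0,-30,1],[0,0,0,0,0,-15,1],[0,0,0,0,0,0,1],[0,0,0,0,0,0,1],[0,0,0,0,0,0,1]]'
python3 - <<'E'
from h import *
plan([.4748,.3344,.495],73)
E
```

```text
t: 11.92
tool_pos: [0.504, -0.0495, 0.49]
tool_rot: [-2.335, -2.084, 0.015]
contact_force: [-0.5, 0.2, -2.7]
opening: 0.0111
shift [378.1 -72.5  -3.7] turn [-0.012 -0.011 -1.387] | t 11.92 pos [ 0.504  -0.0495  0.49  ] F [-0.5  0.2 -2.7] open 0.011 q6 -0.13
```

```bash
python3 -m crank '[[0,0,0,15,-4,0,1],[0,0,0,25,-5,0,1],[0,0,0,25,-5,0,1],[0,0,-0.06,25,-5,0,1],[0,0,-0.1,20,-5,0,1],[0,0,-0.11,20,0,0,1],[0,0,-0.11,15,0,0,1],[0,0,-0.11,0,0,0,1]]'
python3 - <<'E'
from h import *
plan([.4748,.3344,.495],73)
E
```

```text
t: 12.58
tool_pos: [0.4858, 0.1021, 0.4697]
tool_rot: [-1.724, -2.58, 0.033]
contact_force: [0.6, -0.1, -2.1]
opening: 0.0108
shift [219.3  77.8 -23.9] turn [-0.028 -0.036 -0.881] | t 12.58 pos [0.4858 0.1021 0.4697] F [ 0.6 -0.1 -2.1] open 0.011 q6 -0.34
```

```bash
python3 -m crank '[[-0.015,-0.02,-0.1,0,0,-8,1],[-0.01,-0.015,-0.11,0,0,-8,1],[0,0,-0.11,0,0,-5,1],[0,0,-0.11,0,0,0,1],[0,0,-0.11,0,0,0,1],[0,0,-0.11,0,0,0,1],[0,0,-0.11,0,0,0,1],[0,0,-0.11,0,0,0,1]]'
python3 - <<'E'
from h import *
plan([.4748,.3344,.425],73)
E
```

```text
t: 13.25
tool_pos: [0.4842, 0.1044, 0.4691]
tool_rot: [-0.399, -3.082, 0.035]
contact_force: [-0.2, -0.3, -2.5]
opening: 0.011
shift [ 66.3 221.1  40.2] turn [-0.028 -0.03   0.039] | t 13.25 pos [0.4842 0.1044 0.4691] F [-0.2 -0.3 -2.5] open 0.011 q6 -1.25
```

```bash
python3 -m crank '[[-0.02,-0.02,0.03,8,25,3,1],[-0.01,-0.01,0,8,28,6,1],[0,0,0,8,28,6,1],[0,0,0,8,28,6,1],[0,0,0,8,28,5,1],[0,0,0,5,18,3,1],[0,0,0,0,0,0,1]]'
python3 - <<'E'
from h import *
plan([.4748,.3344,.425],73)
p=eyes.get_image('top');s=eyes.get_image('scene')
overlay(s,[],(300,180,460,380),'g16',2)
overlay(p,[],(60,130,260,330),'g17',2)
a=cv2.imread('pics/g16.png');b=cv2.imread('pics/g17.png');cv2.imwrite('pics/g18.png',np.hstack([a,b]))
E
```

```text
t: 13.83
tool_pos: [0.481, 0.2702, 0.4196]
tool_rot: [-0.449, -3.088, 0.011]
contact_force: [0.1, 0.1, -2.4]
opening: 0.0108
shift [24.3 59.7 -5.6] turn [-0.01  -0.019  0.008] | t 13.83 pos [0.481  0.2702 0.4196] F [ 0.1  0.1 -2.4] open 0.011 q6 -0.91
```

View pics/g18.png

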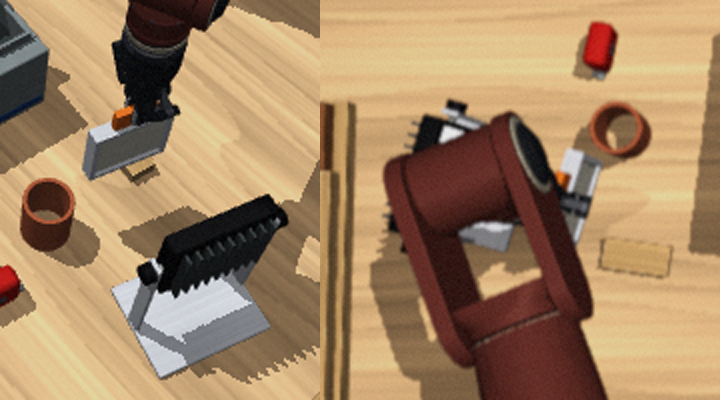

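```bash
python3 -m crank '[[-0.01,-0.015,0.005,6,14,-2,1],[0,0,0,7,16,-2,1],[0,0,0,6,15,-1,1],[0,0,0,3,9,0,1],[0,0,0,0,0,0,1],[0,0,0,0,0,0,1]]'
python3 - <<'E'
from h import *
plan([.4748,.3344,.425],73)
p=eyes.get_image('top');s=eyes.get_image('scene')
F=frame(*LAMP);seg=[]
for k in(-.011,.011):
    Q=[F((.1+k,a,b)) for a,b in((-.06,-.0525),(.06,-.0525),(.06,.0525),(-.06,.0525))]
    seg+=[(Q[i],Q[(i+1)%4],(0,255,0)) for i in range(4)]
overlay(s,seg,(300,180,460,380),'g19',3)
overlay(p,seg+lsegs(),(80,150,190,290),'g20',4)
a=cv2.imread('pics/g19.png')[:560,:360];b=cv2.imread('pics/g20.png');cv2.imwrite('pics/g21.png',np.hstack([a,b]))
for q in ('filter_center','filter_grip','flap_handle'):
  for k in (p,s): print(q,[(np.round(a['centre'],3).tolist(),round(a['confidence'],2)) for a in spotter.mark_of(q,k)[:1]])
E
```

```text
t: 14.43
tool_pos: [0.4768, 0.3221, 0.4209]
tool_rot: [-0.474, -3.099, 0.013]
contact_force: [-0.7, 0.8, -1.6]
opening: 0.0104
shift [ 5.6 11.1 -4.2] turn [-0.009 -0.005 -0.007] | t 14.43 pos [0.4768 0.3221 0.4209] F [-0.7  0.8 -1.6] open 0.010 q6 -0.80
filter_center [([0.505, -0.05, 0.0], 0.72)]
filter_center [([0.476, 0.316, 0.188], 0.71)]
filter_grip [([0.477, 0.316, 0.26], 0.73)]
filter_grip [([0.479, 0.319, 0.263], 0.66)]
flap_handle [([0.488, -0.16, 0.285], 0.65)]
flap_handle [([0.492, -0.166, 0.282], 0.79)]
```

View pics/g21.png

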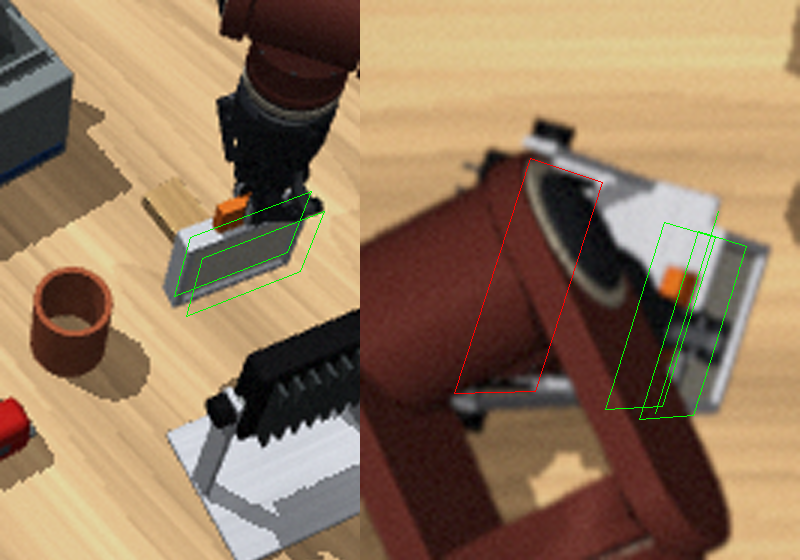

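```bash
python3 -m crank '[[-0.005,-0.005,-0.005,4,7,-3,1],[0,0,0,2,6,-2,1],[0,0,0,0,0,0,1],[0,0,0,0,0,0,1],[0,0,0,0,0,0,1],[0,0,0,0,0,0,1]]'
python3 - <<'E'
from h import *
plan([.4748,.3344,.425],73)
p=eyes.get_image('top');s=eyes.get_image('scene')
F=frame(*LAMP);seg=[]
for k in(-.011,.011):
    Q=[F((.1+k,a,b)) for a,b in((-.06,-.0525),(.06,-.0525),(.06,.0525),(-.06,.0525))]
    seg+=[(Q[i],Q[(i+1)%4],(0,255,0)) for i in range(4)]
overlay(s,seg,(300,180,460,380),'g22',3)
overlay(p,seg+lsegs(),(80,150,190,290),'g23',4)
a=cv2.imread('pics/g22.png')[:560,:360];b=cv2.imread('pics/g23.png');cv2.imwrite('pics/g24.png',np.hstack([a,b]))
for q in ('filter_center','filter_grip','flap_handle'):
  for k in (p,s): print(q,[(np.round(a['centre'],3).tolist(),round(a['confidence'],2)) for a in spotter.mark_of(q,k)[:1]])
save(s,'fin')
E
```

```text
t: 15.33
tool_pos: [0.4747, 0.3385, 0.4274]
tool_rot: [0.466, 3.106, -0.003]
contact_force: [0.2, 0.8, -2.0]
opening: 0.0109
shift [-1.3 -3.9  2.4] turn [-0.002  0.001 -0.001] | t 15.33 pos [0.4747 0.3385 0.4274] F [ 0.2  0.8 -2. ] open 0.011 q6 -0.78
filter_center [([0.476, 0.334, 0.194], 0.88)]
filter_center [([0.478, 0.336, 0.194], 0.94)]
filter_grip [([0.474, 0.333, 0.27], 0.98)]
filter_grip [([0.479, 0.34, 0.27], 0.75)]
flap_handle [([0.491, -0.16, 0.285], 0.81)]
flap_handle [([0.494, -0.164, 0.283], 0.83)]
```

View pics/g24.png

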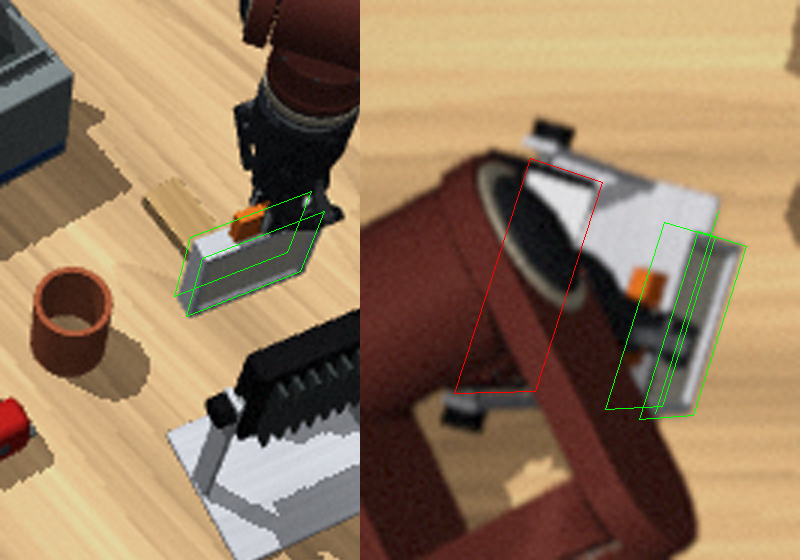

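View pics/fin.png

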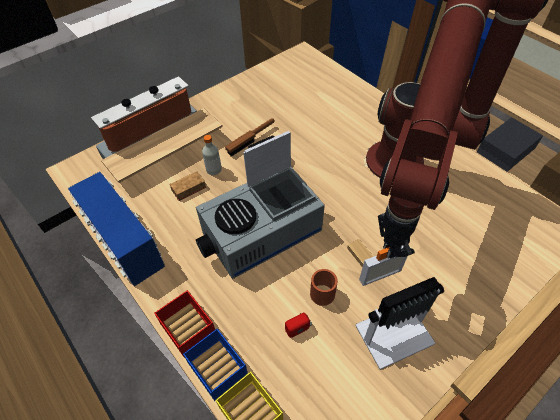

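```bash
python3 - <<'E'
from h import *
o=ctrl.get_obs();print(np.round(o['dq'],3),o['opening'])
d=np.array([.477,.335])-np.array(LAMP[:2]);a=LAMP[2];print(d@[np.cos(a),np.sin(a)],d@[-np.sin(a),np.cos(a)])
print(ctrl.finish_job())
E
```

```text
[-0.001  0.    -0.    -0.    -0.003  0.   ] 0.01063309871875719
0.09874298784400225 0.0019550835376579917
the job is handed in; nothing more can be done
None
```

I opened the collector's hatch by its handle to about 1.6 rad, and it stayed standing. I then pinched the filter by its orange rib, drew it straight up out of the slot, carried it to the lamp and handed in at about 15 s. `finish_job` gave no verdict.

**Last checks before handing in:**
- **Position:** both cameras put the filter centre about 99 mm in front of the lamp face. It was about 2 mm off centre sideways and about 4 mm high.
- **Angle:** the gripper was square and vertical to within about 0.01 rad. The filter outline matched the target overlay in both pictures.
- **Grip:** the fingers were closed on the rib at 10.6–11 mm opening, with 2 N of weight on the wrist and the joints still.
- **Surroundings:** the hatch was still upright and the lamp was never touched. The other things looked unmoved in the final scene picture, which I judged by eye and did not measure.

**Readings that disagreed:** a few detector results were wrong, such as the filter grip being reported at the lamp and the filter centre at the empty slot. I rejected these against the pictures. While I was opening the hatch, the gripper ended about 8 mm higher than the planned arc, probably from the pads sliding on the bar. The picture showed the hatch at the intended angle anyway.

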